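Draw the soldering board from under the hood and take the seal off it

TASK

Draw the soldering board towards you out of the fume hood, by pressing on its bare front part and pulling, until its front edge is level with the front ends of its rails, with the brass seal still standing on it. Then pick the seal off the board and stand it gently upright in the middle of the flat steel bench block, leaving the board where you drew it and everything else in its place.

Things in the scene. Friction and masses are not known exactly. Their poses are not given: they have to be found in the camera images.
- station: Fixed fume hood with a slideway. Origin on the table below the middle of the clear canopy's front edge; x points away from the robot, into the hood, y left, z up; yaw within 0.25 rad. A smooth steel bed 4 mm thick runs from x = -150 mm (front ends of the rails) to +120 mm. Along each side is an aluminium rail 8 mm wide, 14 mm high; 115 mm between them.
- canopy (a point): Middle of the canopy's front edge, on its top, 65 mm above the table (underside 62 mm). The clear canopy runs from here 120 mm away from the robot, 131 mm wide, with clear side and back walls. A hose of 54 mm diameter lies on the table behind it, 160 mm long, bending slightly left.
- rail_ends (a point): Point midway between the front ends of the two rails, on top of the bed (4 mm above the table); axes as the station.
- board: Loose pale board 140 mm (x, along the rails) x 110 (y) x 12 mm, 0.2-0.4 kg, on the bed between the rails, 2.5 mm play each side; top 16 mm above the table, 2 mm above the rails. Origin: centre of its underside. It starts 75 to 105 mm too far in: 45 to 75 mm of it shows before the canopy. Friction on the bed about 0.2, under fingertips higher; a press of about 10 N draws it. Nothing stops it at the rail ends.
- board_front (a point): Middle of the board's lower front edge, 70 mm in front of the board's origin; it must come level with rail_ends.
- seal: Loose turned brass seal, 36 mm tall, about 85 g: foot disc 30 mm in diameter, 6 mm thick; neck 14 mm in diameter; round handle 18 mm in diameter from 15 to 33 mm above the underside. Origin: centre of the underside; z along the handle. It stands on the board, at first under the canopy, 10 to 35 mm behind the board's centre and up to 22 mm to either side.
- block: Fixed flat square steel bench block, 70 x 70 x 20 mm, on the table to the left or right of the station. Origin: centre of its underside; its top is 20 mm above the table.
- doming: Bystander: steel doming cube, 50 mm each way, with round dimples; on the other side of the station from the bench block. Origin under its centre.
- jar: Bystander: glass jar with steel cap, 52 mm diameter, 60 mm tall. Origin under its centre.
- pliers: Bystander: pliers lying flat, about 125 mm long, 12 mm high. Origin at the pivot, on the table.
- bangle: Bystander: flat brass bangle, 68 mm outside diameter, 9 mm high. Origin under its centre.
- tweezers: Bystander: steel tweezers lying flat, 130 mm long, 6 mm high. Origin under their middle.
- charcoal: Bystander: black charcoal block, 90 x 60 x 28 mm. Origin under its centre.
- hammer: Bystander: small hammer lying on the table, 220 mm long. Origin under its middle.
There are look-alikes about, which are no part of the job. Of the things like the board, leave any that is orange; of the rest the larger one is meant. Several things look just like the block: the one meant starts farthest from the robot's base.

How it is judged:
By the outcome, as a careful person would: the job done as asked, in the order asked, and still so for the second after the job is handed in, with the robot touching nothing.
It also fails if it takes over 56 s, if anything falls off the work surface, if the arm or the gripper's body presses on something with over 40 N, if the wrist force passes 120 N, or if a joint passes its speed limit or range.

ROBOT

A 6-joint arm with a two-finger parallel gripper is mounted at the origin on the work surface. World frame = base frame: x ahead of the robot, y to its left, z up, the work surface at z = 0. Lengths are in m, angles in rad, forces in N, time in s.
With the tool pointing down it reaches from about 0.3 to 1 m from the base axis. Payload 5.1 kg.
Tool frame: the origin (TCP) lies at the very end of the fingers, on their centre line; the grasp point (between the pads) lies 19 mm behind it; z points along the fingers, y is the line along which they close (so a half turn about z gives the same grasp; the last joint's range is limited). The gripper opens to 95 mm and grips with 3 to 60 N. Pads are 20 mm wide; open, the fingers measure 119 mm over their backs; the gripper's body (75 mm by 180 mm) begins 59 mm behind the grasp point.
Start: joints at [-1.295, 0.124, 1.65, -0, 1.367, -0.083], TCP at [0.228, -0.609, 0.19] pointing down, gripper open.
Joint ranges: [-2.61, 2.61], [-1.02, 2.33], [0.03, 2.71], [-1.35, 4.49], [0.32, 2.68], [-2.91, 2.91]. Speed limits (rad/s): [2.57, 2.57, 3.14, 3.14, 3.14, 3.14].

INTERFACE

Orientations are given as [roll, pitch, yaw] about the fixed x, y, z axes, in that order (R = Rz(yaw) Ry(pitch) Rx(roll)).
In Python, from bench import status, imaging, sign_off gives the robot as it stands.
- The arm moves only by the tool drive_tool, never from a script. Its argument "steps" is a list of rows, each a list of 3 entries, a list of its own where there are three numbers: the shift along the world's x, y, z each as a share of 0.5 m, from -1 to 1, then the turn, a rotation vector about the world's x, y, z each as a share of 6 degrees, from -1 to 1, then the opening, from 0 (shut) to 1 (fully open). A call has 1 to 20 rows; each row shifts and turns the commanded pose from where the row before left it; what a row does not reach is not made up. A row lasts 1/8 s, in which the tool goes at most 62.5 mm and 10.7 degrees, less where a joint would pass 70% of its speed; a pose out of reach is approached as far as the arm can. A call with a number of a shift or a turn outside -1 to 1 is refused whole. A call with a gripper value outside its range is refused whole. The fingers move at their own pace and stop on an object; the grip force is fixed at half the most. Time passes only in rows, so rows that do not move let the fingers close. It gives the time, the measured TCP pose, the force, the opening and the grip force at its end, in the units of the state.
- status.get_obs(): the state, without advancing time (a new reading comes with each control period).
- imaging.get_image(name): name is "side" or "top"; returns a dict with "image" (420x560x3 uint8, red, green, blue), "vfov" (degrees; the focal length in pixels is half the picture's height over the tangent of half this angle, whatever the lens; pixels are square), "cx", "cy" (the principal point, pixels), "D" ([k1, k2, p1, p2, k3] as OpenCV has them; the pictures are not rectified), "eye" and "rotation" of the camera in the world. Camera axes: x right, y up, looking along -z (the intrinsics and any distortion apply to the point x, -y, -z); pixel columns grow to the right and rows downward; lengths in m; the calibration is good to about 2 mm. A picture is of the moment at which its call begins. There is no depth.
- sign_off(): hands the job in; it is judged then, once.
The state is a dict: "t": time; "joint_pos": joint angles; "qd": joint speeds; "effort": joint torques, N m; "tool_pos": TCP position; "tcp_rot": TCP orientation; "force": force on the tool from outside, world axes, zero at the start; "ft_torque": the same for the moment, N m; "gripper_width": finger opening in m; "grip_force": force on a finger pad.
Only numpy, scipy, OpenCV 4.12 (cv2) and the standard library are available. Lean on these libraries where they do the work, as an engineer would, in place of code of your own. Each camera call takes 0.05 s, during which the arm holds its last target. There are 200 camera calls.

## Working session

There is one attempt and no reset: what is moved stays moved. The work goes in short steps, Python scripts to look and compute and a tool call to move; the robot and the scene stay as the last step left them, time stands still between calls to the robot, and variables do not carry over. Pictures are saved under pics/ and viewed, at most 13 in all, crops included, and the job is handed in when it is done.

Besides the shell and the picture viewer there is one more tool, called after ">>>" as a command line: name --argument value ..., lists and objects as JSON in quotes. drive_tool: Moves the arm, as the interface text tells. Shift numbers are shares of 0.5 m and turn numbers shares of 6 degrees, none past 1 either way. Its arguments: {"type":"object","properties":{"steps":{"type":"array"}},"required":["steps"]}

```bash
mkdir -p pics; ls; cat > h.py <<'E'
import numpy as np, cv2
from bench import status, imaging
def cam(n):
    d=imaging.get_image(n); return d
def K(d):
    f=d["image"].shape[0]/2/np.tan(np.radians(d["vfov"])/2)
    return np.array([[f,0,d["cx"]],[0,f,d["cy"]],[0,0,1.]])
def ray(d,uv):
    uv=np.array(uv,float).reshape(-1,1,2)
    n=cv2.undistortPoints(uv,K(d),np.array(d["D"],float)).reshape(-1,2)
    r=np.c_[n[:,0],-n[:,1],-np.ones(len(n))]@np.array(d["rotation"]).T
    return np.array(d["eye"]),r
def plane(d,uv,z):
    e,r=ray(d,uv); return e+r*((z-e[2])/r[:,2])[:,None]
def proj(d,P):
    R=np.array(d["rotation"]); p=(np.atleast_2d(P)-np.array(d["eye"]))@R
    p=p*[1,-1,-1]
    return cv2.projectPoints(p,np.zeros(3),np.zeros(3),K(d),np.array(d["D"],float))[0].reshape(-1,2)
def tri(d1,uv1,d2,uv2):
    A=np.zeros((3,3));b=np.zeros(3)
    for d,uv in((d1,uv1),(d2,uv2)):
        e,r=ray(d,uv);r=r[0]/np.linalg.norm(r[0]);M=np.eye(3)-np.outer(r,r);A+=M;b+=M@e
    return np.linalg.solve(A,b)
def save(d,name): cv2.imwrite("pics/"+name,d["image"][:,:,::-1])
E
python3 - <<'E'
from h import *
import pickle
for n in("top","side"):
    d=cam(n);save(d,n+"0.png");pickle.dump(d,open(n+"0.pkl","wb"))
    print(n,d["vfov"],d["cx"],d["cy"],d["D"],d["eye"],np.round(d["rotation"],3).tolist())
print(status.get_obs())
E
```

```text
pics
top 49.42015720028628 283.13572124234605 215.96696010025389 [-0.11726303  0.          0.          0.          0.        ] [0.31803692 0.01123657 1.24776505] [0.175, 0.007, -1.572]
side 50.34962125713703 283.33947988507634 205.15401385614032 [-0.01039331  0.          0.          0.          0.        ] [0.31133178 0.82434374 0.76468817] [0.883, -0.001, -2.922]
{'t': 0.1, 'joint_pos': array([-1.29456478e+00,  1.24450215e-01,  1.65152454e+00, -9.04434586e-07,
        1.36752611e+00, -8.25781929e-02]), 'qd': array([-0.00131143, -0.00132259, -0.00418292, -0.00025887,  0.00027186,
        0.00032843]), 'effort': array([ 1.56340950e-03, -4.18879688e+01, -3.61097431e+01,  7.77529017e-02,
        4.61445702e-02, -5.31461706e-05]), 'tool_pos': array([ 0.22806718, -0.60800143,  0.18911097]), 'tcp_rot': array([-3.13969087e+00, -1.56515274e-04,  3.58809770e-01]), 'force': array([ 0.4942772 , -0.13241655,  0.43476819]), 'ft_torque': array([ 0.01683829, -0.01480373,  0.01418908]), 'grip_force': 0.0, 'gripper_width': 0.09517741149191526}
```

View pics/top0.png

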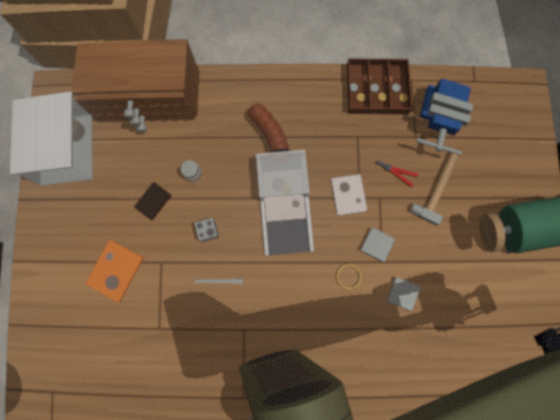

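View pics/side0.png

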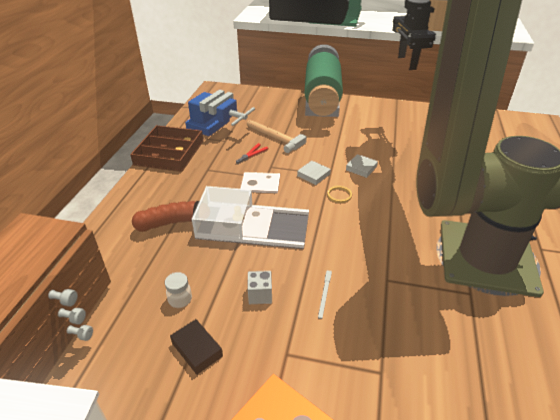

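The top view shows the station at about (287,205), with the board's front part at (286,207) and the bed open before it to row 252. The steel blocks are at (378,245) and (404,294), the doming cube is at (206,230), and a white look-alike card is at (349,194). The side view shows the canopy at (224,213) and the blocks at (314,173) and (362,165). I'll enlarge the station.

```bash
python3 - <<'E'
from h import *
import pickle
t=pickle.load(open("top0.pkl","rb"))["image"];s=pickle.load(open("side0.pkl","rb"))["image"]
a=cv2.resize(t[145:260,250:420],None,fx=4.7,fy=4.7,interpolation=cv2.INTER_CUBIC)
b=cv2.resize(s[145:250,190:390],None,fx=4,fy=4,interpolation=cv2.INTER_CUBIC)
cv2.imwrite("pics/a.png",a[:,:,::-1]);cv2.imwrite("pics/b.png",b[:,:,::-1])
E
```

```text
(no output)
```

View pics/a.png

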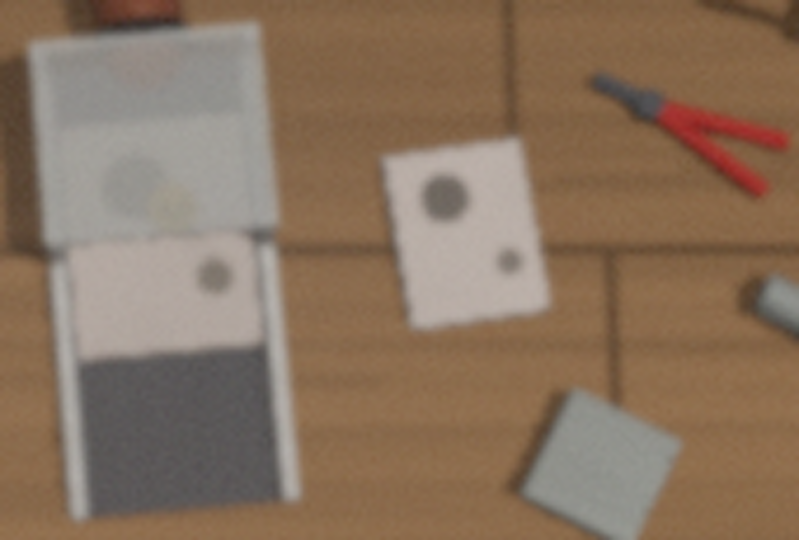

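View pics/b.png

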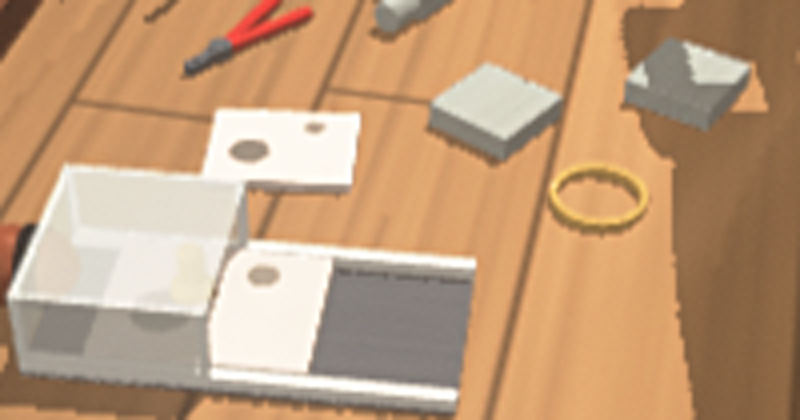

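The top crop shows the following:
- The canopy's front edge runs (48,247)-(277,232).
- The rails' front ends are near (70,518)-(299,498).
- The board's front edge runs (80,360)-(265,348).
- The seal shows yellow at (170,203).
- The block's corners are (575,388), (682,440), (630,540) and (522,492).

In the side crop the seal is at (188,275), and the far block is at (495,110).

```bash
cat > m.py <<'E'
from h import *
import pickle
t=pickle.load(open("top0.pkl","rb"));s=pickle.load(open("side0.pkl","rb"))
T=lambda L:(np.array(L,float)+.5)/4.7-.5+[250,145]
S=lambda L:(np.array(L,float)+.5)/4-.5+[190,145]
np.set_printoptions(precision=4,suppress=True)
def pr(n,P):print(n,P.tolist() if 0 else P.round(4).tolist())
r=plane(t,T([(70,519),(299,498)]),.014);pr("rail ends T",r);print(np.linalg.norm(r[0]-r[1]))
c=plane(t,T([(48,247),(277,232),(30,42),(260,25)]),.065);pr("canopy T",c);print(np.linalg.norm(c[0]-c[1]))
b=plane(t,T([(81,361),(264,348)]),.016);pr("board T",b);print(np.linalg.norm(b[0]-b[1]))
k=plane(t,T([(575,388),(682,440),(630,543),(522,492)]),.02);pr("block T",k);pr("ctr",k.mean(0));print([np.linalg.norm(k[i]-k[i-1]) for i in range(4)])
pr("rail S",plane(s,S([(458,390),(475,259)]),.014))
pr("canopy S",plane(s,S([(212,308),(247,180)]),.065))
pr("board S",plane(s,S([(308,372),(333,258)]),.016))
kk=plane(s,S([(490,63),(562,102),(500,148),(430,104)]),.02);pr("block S",kk);pr("ctr",kk.mean(0));print([np.linalg.norm(kk[i]-kk[i-1]) for i in range(4)])
# seal by colour
for d,box,n in((t,(275,175,300,196),"T"),(s,(228,198,246,224),"S")):
    x0,y0,x1,y1=box;im=d["image"][y0:y1,x0:x1].astype(int)
    yel=(im[...,0]+im[...,1])/2-im[...,2]
    m=yel>yel.max()*.6
    ys,xs=np.nonzero(m);w=yel[m];print(n,yel.max(),np.median(yel),m.sum(),xs.min()+x0,xs.max()+x0,ys.min()+y0,ys.max()+y0)
    uv=[(xs*w).sum()/w.sum()+x0,(ys*w).sum()/w.sum()+y0];print(uv,plane(d,uv,.040));
    if n=="T":u1=uv
    else: print("tri",tri(t,u1,s,uv))
E
python3 m.py
```

```text
Traceback (most recent call last):
  File "m.py", line 8, in <module>
    r=plane(t,T([(70,519),(299,498)]),.014);pr("rail ends T",r);print(np.linalg.norm(r[0]-r[1]))
  File "h.py", line 14, in plane
    e,r=ray(d,uv); return e+r*((z-e[2])/r[:,2])[:,None]
                                        ~^^^^^
IndexError: too many indices for array: array is 1-dimensional, but 2 were indexed
```

```bash
sed -i 's/^import numpy.*/&\nfrom scipy.spatial.transform import Rotation as Ro/; s/np.array(d\["rotation"\])/Ro.from_euler("xyz",d["rotation"]).as_matrix()/' h.py; python3 m.py
```

```text
rail ends T [[0.4288, 0.07, 0.014], [0.4407, -0.0621, 0.014]]
0.1325875908741897
canopy T [[0.5779, 0.0808, 0.065], [0.5862, -0.0485, 0.065], [0.6988, 0.0922, 0.065], [0.7085, -0.0402, 0.065]]
0.12961436404910603
board T [[0.5207, 0.0639, 0.016], [0.5281, -0.0426, 0.016]]
0.10685051715502697
block T [[0.5034, -0.223, 0.02], [0.4727, -0.2846, 0.02], [0.4133, -0.252, 0.02], [0.443, -0.1903, 0.02]]
ctr [0.4581, -0.2375, 0.02]
[np.float64(0.06871658011795843), np.float64(0.06878282872145546), np.float64(0.06782934084409929), np.float64(0.06846364039318156)]
rail S [[0.4297, 0.0588, 0.014], [0.4412, -0.0642, 0.014]]
canopy S [[0.5759, 0.0746, 0.065], [0.5894, -0.0496, 0.065]]
board S [[0.5209, 0.0654, 0.016], [0.5315, -0.0425, 0.016]]
block S [[0.4692, -0.2842, 0.02], [0.4097, -0.2456, 0.02], [0.4443, -0.1803, 0.02], [0.5026, -0.2221, 0.02]]
ctr [0.4565, -0.233, 0.02]
[np.float64(0.07051346518171626), np.float64(0.07094537173618898), np.float64(0.07395593309358783), np.float64(0.07174211035189934)]
T 17.0 7.0 108 281 299 183 195
[np.float64(287.11041448972486), np.float64(189.65761058864507)] [[0.6041 0.0083 0.04  ]]
S 38.0 16.5 124 233 245 206 223
[np.float64(238.50976502898993), np.float64(214.6240463838877)] [[0.6028 0.0248 0.04  ]]
tri [0.6082 0.0083 0.025 ]
```

The two views agree. The station's yaw is about 0.085, the rail ends are at (0.435, 0.004), and the board's front is at (0.525, 0.011), so the pull is about 90 mm. I'll move above the bare front part with the fingers shut.

>>> drive_tool --steps '[[[0.023,0.044,0],[0,0,0],0],[[0.023,0.044,0],[0,0,0],0],[[0.046,0.089,0],[0,0,-0.87],0],[[0.046,0.089,0],[0,0,-0.87],0],[[0.046,0.089,0],[0,0,-0.87],0],[[0.046,0.089,0],[0,0,0],0],[[0.046,0.089,0],[0,0,0],0],[[0.046,0.089,0],[0,0,0],0],[[0.046,0.089,0],[0,0,0],0],[[0.046,0.089,0],[0,0,0],0],[[0.046,0.089,0],[0,0,0],0],[[0.046,0.089,0],[0,0,0],0],[[0.046,0.089,0],[0,0,0],0],[[0.046,0.089,0],[0,0,0],0],[[0.023,0.044,0],[0,0,0],0],[[0.023,0.044,0],[0,0,0],0],[[0,0,0],[0,0,0],0],[[0,0,0],[0,0,0],0]]'

```text
t: 2.35
tool_pos: [0.5496, 0.0133, 0.19]
tcp_rot: [3.141, 0.001, 0.086]
force: [0.2, 0.4, 0.2]
gripper_width: 0.0004
grip_force: 0.0
```

>>> drive_tool --steps '[[[0,0,-0.03],[0,0,0],0],[[0,0,-0.05],[0,0,0],0],[[0,0,-0.06],[0,0,0],0],[[0,0,-0.06],[0,0,0],0],[[0,0,-0.05],[0,0,0],0],[[0,0,-0.04],[0,0,0],0],[[0,0,-0.02],[0,0,0],0],[[0,0,-0.01],[0,0,0],0],[[0,0,-0.008],[0,0,0],0],[[0,0,-0.004],[0,0,0],0],[[0,0,-0.002],[0,0,0],0],[[0,0,0],[0,0,0],0]]'

```text
t: 3.85
tool_pos: [0.5504, 0.0134, 0.0235]
tcp_rot: [3.142, -0.0, 0.086]
force: [-0.4, 1.3, 0.0]
gripper_width: 0.0004
grip_force: 0.0
```

>>> drive_tool --steps '[[[0,0,-0.004],[0,0,0],0],[[0,0,-0.004],[0,0,0],0],[[0,0,-0.002],[0,0,0],0],[[0,0,-0.002],[0,0,0],0],[[0,0,-0.002],[0,0,0],0],[[0,0,0],[0,0,0],0]]'

```text
t: 4.6
tool_pos: [0.5502, 0.0134, 0.0162]
tcp_rot: [-3.142, 0.0, 0.085]
force: [0.3, -0.7, 0.5]
gripper_width: 0.0005
grip_force: 0.0
```

>>> drive_tool --steps '[[[0,0,-0.001],[0,0,0],0],[[0,0,-0.001],[0,0,0],0],[[0,0,0],[0,0,0],0]]'

```text
t: 4.97
tool_pos: [0.5502, 0.0134, 0.0152]
tcp_rot: [-3.142, 0.0, 0.085]
force: [0.1, 0.2, 0.1]
gripper_width: 0.0001
grip_force: 0.0
```

>>> drive_tool --steps '[[[0,0,-0.001],[0,0,0],0],[[0,0,0],[0,0,0],0]]'

```text
t: 5.22
tool_pos: [0.5502, 0.0134, 0.0147]
tcp_rot: [-3.142, 0.0, 0.086]
force: [-0.1, -0.2, -0.2]
gripper_width: 0.0003
grip_force: 0.0
```

>>> drive_tool --steps '[[[0,0,-0.001],[0,0,0],0],[[0,0,0],[0,0,0],0]]'

```text
t: 5.48
tool_pos: [0.5502, 0.0134, 0.0142]
tcp_rot: [-3.142, 0.0, 0.085]
force: [-0.1, -0.2, -0.0]
gripper_width: 0.0004
grip_force: 0.0
```

>>> drive_tool --steps '[[[0,0,-0.001],[0,0,0],0],[[0,0,0],[0,0,0],0]]'

```text
t: 5.72
tool_pos: [0.5502, 0.0134, 0.0137]
tcp_rot: [-3.142, 0.0, 0.085]
force: [0.2, 0.0, -0.3]
gripper_width: 0.0003
grip_force: 0.0
```

>>> drive_tool --steps '[[[0,0,-0.001],[0,0,0],0],[[0,0,0],[0,0,0],0]]'

```text
t: 5.98
tool_pos: [0.5502, 0.0134, 0.0132]
tcp_rot: [3.142, 0.0, 0.086]
force: [0.6, 0.6, -0.2]
gripper_width: 0.0003
grip_force: 0.0
```

```bash
python3 - <<'E'
from h import *
s=cam("side");t=cam("top");o=status.get_obs();print(o["force"],o["tool_pos"],proj(s,[o["tool_pos"]]),proj(t,[o["tool_pos"]]))
b=cv2.resize(s["image"][145:250,190:340],None,fx=4,fy=4,interpolation=cv2.INTER_CUBIC)
cv2.imwrite("pics/c.png",b[:,:,::-1])
E
```

```text
[ 0.26903714 -0.64935867 -0.57284771] [0.55020721 0.01339778 0.01325646] [[260.473798   222.76852299]] [[285.29332392 210.96435218]]
```

View pics/c.png

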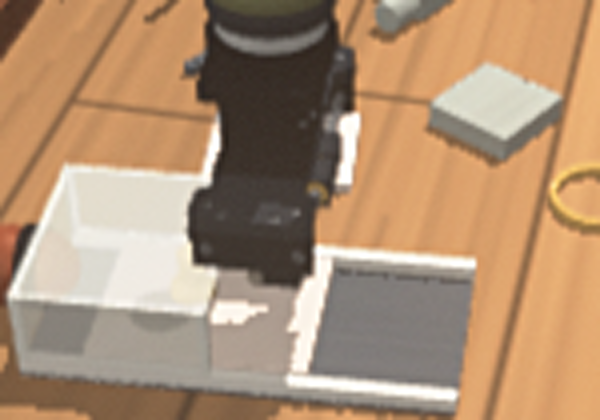

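The side crop shows the gripper's body over the bare board. A dark tip ends near crop (280,285), while the TCP should project to (282,311). I'll look closer at the pixels there.

```bash
python3 - <<'E'
from h import *
s=cam("side");g=s["image"].mean(2).astype(int)
print(g[204:232:1,248:274])
o=status.get_obs();p=o["tool_pos"]
for dz in(0,.02,.04,.078):print(dz,proj(s,[p+[0,0,dz],p+[0,.09,dz],p+[-.037,.09,dz]]).round(1).tolist())
b=cv2.resize(s["image"][185:240,230:300],None,fx=10,fy=10,interpolation=cv2.INTER_CUBIC)
cv2.imwrite("pics/d.png",np.clip(b[:,:,::-1].astype(float)*1.6,0,255))
E
```

```text
[[ 54  54  55  57  54  54  58  59  57  58  58  60  58  59  60  60  58  59
   57  54  92 160 160 159 162 162]
 [ 54  56  54  55  54  53  52  53  54  54  55  56  55  53  56  54  56  55
   54  48  86 166 165 160 160 161]
 [ 53  55  55  56  55  54  53  55  55  54  55  54  55  55  54  53  53  55
   50  49 119 228 222 204 205 201]
 [ 54  56  55  54  55  55  55  55  55  53  56  54  56  54  53  58  63  61
   50  54 156 255 255 249 249 248]
 [ 55  53  54  55  55  54  57  51  55  56  54  54  55  52  58  73  80  73
   53  52 147 255 248 246 247 245]
 [ 57  53  56  55  54  55  56  55  56  56  55  54  56  55  59  77  83  77
   56  49 133 245 231 234 229 185]
 [ 53  51  50  54  53  53  55  55  55  54  54  55  55  55  56  61  71  68
   52  51 142 252 247 246 245 159]
 [ 61  55  53  56  54  52  54  53  54  54  55  55  54  55  54  55  58  54
   48  53 149 252 247 247 246 142]
 [112 108 109 104  70  70  66  57  53  54  56  54  56  56  54  54  52  51
   49  57 152 251 247 247 240 128]
 [158 159 160 147  98  95  94  72  55  54  55  56  55  55  53  54  53  64
   84  91 168 249 247 246 201 122]
 [157 156 
[... 1584 characters left out ...]
9 244
  243 246 246 140 118 125 125 126]
 [159 159 161 160 159 159 158 157 159 159 157 157 158 157 150 161 218 245
  245 247 241 136 120 124 126 127]
 [159 159 160 160 159 159 160 160 158 158 157 158 156 155 154 185 247 246
  245 246 204 126 119 124 124 125]
 [160 160 159 159 159 158 159 159 159 159 158 157 159 155 152 185 248 245
  245 246 170 120 121 125 125 124]]
0 [[260.5, 222.8], [250.8, 247.4], [265.9, 249.8]]
0.02 [[260.2, 216.8], [250.4, 241.3], [265.7, 243.7]]
0.04 [[260.0, 210.7], [250.0, 235.1], [265.5, 237.5]]
0.078 [[259.5, 198.6], [249.2, 222.8], [265.1, 225.2]][ WARN:0@1.447] global loadsave.cpp:1063 imwrite_ Unsupported depth image for selected encoder is fallbacked to CV_8U.
```

View pics/d.png

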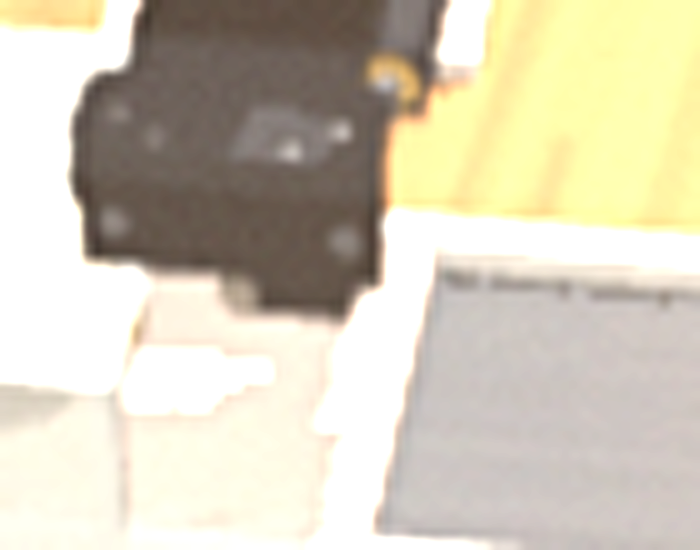

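The dark fingertip ends near image (260,216), above the expected (260,223), and there is still no force. I'll check the open gripper in the first picture against its projected TCP.

```bash
python3 - <<'E'
from h import *
import pickle
s=pickle.load(open("side0.pkl","rb"));g=s["image"]
p=np.array([.22807,-.608,.1891]);y=.3588
ax=np.array([np.sin(y),-np.cos(y),0])
for z in(0,.019,.078):print(z,proj(s,[p+[0,0,z],p+ax*.0475+[0,0,z],p-ax*.0475+[0,0,z]]).round(1).tolist())
for q in [p,p+ax*.0475,p-ax*.0475]:
    u,v=proj(s,[q])[0];b=0
    if q is p: u0,v0=int(u)-35,int(v)-50; im=cv2.resize(g[max(v0,0):v0+70,u0:u0+75],None,fx=8,fy=8,interpolation=cv2.INTER_NEAREST)
    cv2.circle(im,(int((u-u0)*8),int((v-max(v0,0))*8)),4,(255,0,0),-1)
print(u0,v0)
cv2.imwrite("pics/e.png",np.clip(im[:,:,::-1].astype(float)*1.5,0,255).astype(np.uint8))
E
```

```text
0 [[405.5, 70.7], [400.5, 65.0], [410.8, 76.8]]
0.019 [[406.5, 65.0], [401.4, 59.3], [411.9, 70.9]]
0.078 [[409.9, 46.5], [404.5, 41.2], [415.5, 52.1]]
370 20
```

View pics/e.png

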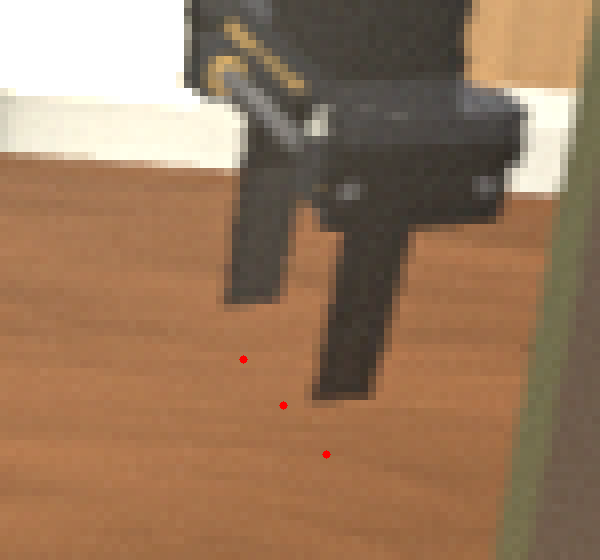

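In the first picture the open fingertips lie about 8 px above the projected TCP. So the tips are about 25 mm high, or the tool is shifted along y. The top view decides which.

```bash
python3 - <<'E'
from h import *
t=cam("top");g=t["image"]
p=status.get_obs()["tool_pos"];y=.0855
ax=np.array([np.sin(y),-np.cos(y),0]);ex=np.array([np.cos(y),np.sin(y),0])
im=cv2.resize(g[170:310,210:360],None,fx=4,fy=4,interpolation=cv2.INTER_CUBIC)
im=np.clip(im.astype(float)*1.8,0,255).astype(np.uint8)
for z,c in((.078,(255,0,0)),(.12,(0,255,0)),(.16,(0,255,255))):
    q=proj(t,[p+ax*a*.09+ex*b*.0375+[0,0,z] for a,b in((1,1),(1,-1),(-1,-1),(-1,1))])
    print(q.round(1).tolist());cv2.polylines(im,[((q-[210,170]+.5)*4).astype(int)],True,c,1)
q=proj(t,[p])[0];cv2.circle(im,tuple(((q-[210,170]+.5)*4).astype(int)),4,(255,0,255),1)
cv2.imwrite("pics/f.png",im[:,:,::-1])
E
```

```text
[[318.4, 188.3], [321.3, 216.6], [251.6, 222.7], [249.5, 194.3]]
[[319.6, 184.4], [322.6, 213.7], [250.4, 220.0], [248.1, 190.6]]
[[320.7, 180.4], [323.9, 210.7], [249.1, 217.2], [246.8, 186.8]]
```

View pics/f.png

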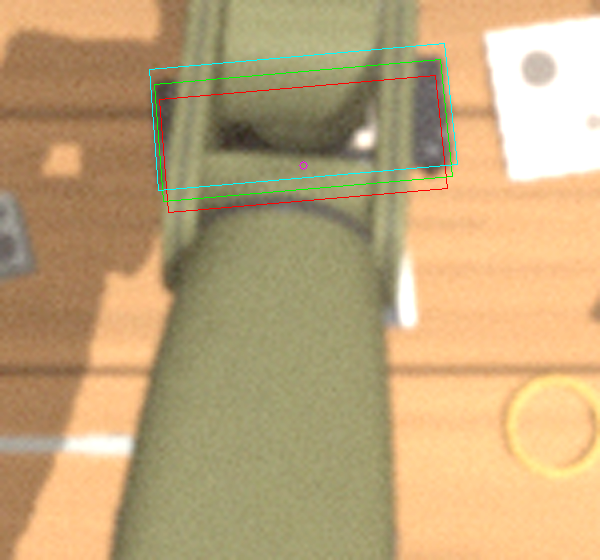

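The top view shows the gripper's body where it should be in x and y: its right end is at crop (442,115), fitting the green outline. Only the height is off, so I'll feel my way down.

>>> drive_tool --steps '[[[0,0,-0.006],[0,0,0],0],[[0,0,-0.006],[0,0,0],0],[[0,0,-0.006],[0,0,0],0],[[0,0,-0.004],[0,0,0],0],[[0,0,0],[0,0,0],0]]'

```text
t: 6.8
tool_pos: [0.55, 0.0134, 0.0019]
tcp_rot: [-3.141, 0.001, 0.085]
force: [-0.6, 0.7, 0.2]
gripper_width: 0.0005
grip_force: 0.0
```

>>> drive_tool --steps '[[[0,0,-0.002],[0,0,0],0],[[0,0,-0.002],[0,0,0],0],[[0,0,0],[0,0,0],0]]'

```text
t: 7.18
tool_pos: [0.5501, 0.0134, 0.0002]
tcp_rot: [-3.142, 0.0, 0.085]
force: [-0.4, 0.1, -0.4]
gripper_width: 0.0004
grip_force: 0.0
```

>>> drive_tool --steps '[[[0,0,-0.002],[0,0,0],0],[[0,0,-0.002],[0,0,0],0],[[0,0,0],[0,0,0],0]]'

```text
t: 7.55
tool_pos: [0.5501, 0.0134, -0.0019]
tcp_rot: [-3.142, 0.0, 0.085]
force: [-0.0, -0.5, -0.3]
gripper_width: 0.0006
grip_force: 0.0
```

>>> drive_tool --steps '[[[0,0,-0.002],[0,0,0],0],[[0,0,-0.002],[0,0,0],0],[[0,0,0],[0,0,0],0]]'

```text
t: 7.92
tool_pos: [0.5501, 0.0134, -0.0039]
tcp_rot: [-3.142, 0.0, 0.085]
force: [-0.8, -0.4, -0.4]
gripper_width: 0.0006
grip_force: 0.0
```

>>> drive_tool --steps '[[[0,0,-0.002],[0,0,0],0],[[0,0,0],[0,0,0],0]]'

```text
t: 8.18
tool_pos: [0.5501, 0.0134, -0.0049]
tcp_rot: [-3.142, 0.0, 0.085]
force: [-0.7, -1.5, 0.3]
gripper_width: 0.0002
grip_force: 0.0
```

>>> drive_tool --steps '[[[0,0,-0.002],[0,0,0],0],[[0,0,0],[0,0,0],0]]'

```text
t: 8.43
tool_pos: [0.5501, 0.0134, -0.0059]
tcp_rot: [-3.142, 0.0, 0.085]
force: [0.5, 1.0, -0.3]
gripper_width: 0.0002
grip_force: 0.0
```

>>> drive_tool --steps '[[[0,0,-0.002],[0,0,0],0],[[0,0,0],[0,0,0],0]]'

```text
t: 8.68
tool_pos: [0.5501, 0.0134, -0.0069]
tcp_rot: [-3.142, 0.0, 0.086]
force: [-0.0, 0.6, -0.5]
gripper_width: 0.0005
grip_force: 0.0
```

>>> drive_tool --steps '[[[0,0,-0.002],[0,0,0],0],[[0,0,0],[0,0,0],0]]'

```text
t: 8.93
tool_pos: [0.5501, 0.0134, -0.0078]
tcp_rot: [-3.142, 0.0, 0.085]
force: [0.5, 0.1, 1.1]
gripper_width: 0.0005
grip_force: 0.0
```

>>> drive_tool --steps '[[[0,0,-0.002],[0,0,0],0],[[0,0,0],[0,0,0],0]]'

```text
t: 9.18
tool_pos: [0.5503, 0.0134, -0.0081]
tcp_rot: [-3.142, 0.0, 0.086]
force: [-2.1, 0.1, 5.2]
gripper_width: 0.0001
grip_force: 2.6
```

>>> drive_tool --steps '[[[0,0,-0.002],[0,0,0],0],[[0,0,0],[0,0,0],0]]'

```text
t: 9.43
tool_pos: [0.5504, 0.0134, -0.0081]
tcp_rot: [-3.142, 0.001, 0.086]
force: [-6.0, -0.7, 11.1]
gripper_width: 0.0004
grip_force: 5.7
```

>>> drive_tool --steps '[[[0,0,-0.002],[0,0,0],0],[[0,0,0],[0,0,0],0]]'

```text
t: 9.68
tool_pos: [0.5506, 0.0134, -0.0082]
tcp_rot: [3.142, 0.001, 0.086]
force: [-7.8, 0.5, 16.1]
gripper_width: 0.0009
grip_force: 8.3
```

Contact came at a reported z of about -0.008, so the real tips are 24 mm above the reported TCP. The press is now 16 N, and I'll pull.

>>> drive_tool --steps '[[[-0.003,-0.0003,0],[0,0,0],0],[[-0.005,-0.0004,0],[0,0,0],0],[[-0.007,-0.0006,0],[0,0,0],0],[[-0.008,-0.0007,0],[0,0,0],0],[[-0.008,-0.0007,0],[0,0,0],0],[[-0.008,-0.0007,0],[0,0,0],0],[[-0.008,-0.0007,0],[0,0,0],0],[[-0.005,-0.0004,0],[0,0,0],0],[[-0.003,-0.0003,0],[0,0,0],0],[[0,0,0],[0,0,0],0]]'

```text
t: 10.92
tool_pos: [0.5265, 0.0108, -0.0081]
tcp_rot: [3.141, -0.008, 0.085]
force: [2.8, 0.4, 5.2]
gripper_width: 0.0009
grip_force: 3.2
```

```bash
cat > bf.py <<'E'
from h import *
import sys
# station frame from first pictures; board front edge from pale->dark step along lines, side view and top view
t=cam("top");s=cam("side")
yaw=.085;ex=np.array([np.cos(yaw),np.sin(yaw),0]);ey=np.array([-np.sin(yaw),np.cos(yaw),0])
O=np.array([.435,.004,0])
print(status.get_obs()["tool_pos"].round(4),status.get_obs()["force"].round(1))
for n,d in(("T",t),("S",s)):
    g=d["image"].astype(np.float32).mean(2);out=[]
    for y in(-.045,-.035,-.025,.025,.035,.045):
        X=np.arange(-.03,.13,.0005);uv=proj(d,O+np.outer(X,ex)+y*ey+[0,0,.016]).astype(np.float32)
        v=cv2.remap(g,uv[:,:1],uv[:,1:],cv2.INTER_LINEAR).ravel()
        k=cv2.GaussianBlur(np.gradient(v)[None],(0,0),4).ravel();i=k.argmax();out.append((y,round(X[i]*1000,1),round(float(k[i]),1)))
    print(n,out)
E
python3 bf.py
```

```text
[ 0.5265  0.0108 -0.0081] [ 2.7 -0.9  6.8]
T [(-0.045, np.float64(68.0), 0.7), (-0.035, np.float64(129.5), 1.3), (-0.025, np.float64(46.0), 1.4), (0.025, np.float64(60.0), 1.4), (0.035, np.float64(106.5), 1.2), (0.045, np.float64(111.0), 1.5)]
S [(-0.045, np.float64(67.5), 11.1), (-0.035, np.float64(67.0), 9.9), (-0.025, np.float64(66.5), 8.2), (0.025, np.float64(67.5), 9.9), (0.035, np.float64(67.0), 10.7), (0.045, np.float64(67.5), 10.8)]
```

The board follows, with its front now 67 mm from the rail ends, but the press has dropped to about 6 N. I'll press a little more and pull on.

>>> drive_tool --steps '[[[0,0,-0.001],[0,0,0],0],[[0,0,-0.001],[0,0,0],0],[[-0.003,-0.0003,-0.0005],[0,0,0],0],[[-0.005,-0.0004,0],[0,0,0],0],[[-0.007,-0.0006,0],[0,0,0],0],[[-0.008,-0.0007,0],[0,0,0],0],[[-0.008,-0.0007,0],[0,0,0],0],[[-0.008,-0.0007,0],[0,0,0],0],[[-0.008,-0.0007,0],[0,0,0],0],[[-0.008,-0.0007,0],[0,0,0],0],[[-0.008,-0.0007,0],[0,0,0],0],[[-0.008,-0.0007,0],[0,0,0],0],[[-0.008,-0.0007,0],[0,0,0],0],[[-0.008,-0.0007,0],[0,0,0],0],[[-0.006,-0.0005,0],[0,0,0],0],[[-0.004,-0.0003,0],[0,0,0],0],[[0,0,0],[0,0,0],0],[[0,0,0],[0,0,0],0]]'

```text
t: 13.28
tool_pos: [0.4798, 0.0064, -0.0081]
tcp_rot: [3.14, -0.011, 0.085]
force: [3.7, 0.5, 10.0]
gripper_width: 0.0003
grip_force: 5.0
```

```bash
python3 bf.py
```

```text
[ 0.4798  0.0064 -0.0081] [ 3.7 -0.2  9.7]
T [(-0.045, np.float64(18.5), 1.8), (-0.035, np.float64(18.5), 2.8), (-0.025, np.float64(-29.5), 1.5), (0.025, np.float64(18.0), 1.9), (0.035, np.float64(18.5), 3.1), (0.045, np.float64(18.5), 1.6)]
S [(-0.045, np.float64(99.5), 7.2), (-0.035, np.float64(118.0), 10.2), (-0.025, np.float64(117.0), 9.2), (0.025, np.float64(20.5), 10.2), (0.035, np.float64(20.0), 11.0), (0.045, np.float64(20.5), 10.1)]
```

```bash
python3 - <<'E'
from h import *
import pickle
yaw=.085;ex=np.array([np.cos(yaw),np.sin(yaw),0]);ey=np.array([-np.sin(yaw),np.cos(yaw),0]);O=np.array([.435,.004,0])
for n in("top","side"):
    d=pickle.load(open(n+"0.pkl","rb"));g=d["image"].astype(np.float32)
    for lab,z,ys,sg,lo,hi,ch in(("rail",.014,(-.063,-.0615,-.060,.060,.0615,.063),1,-.03,.03,2),("bed",.004,(-.05,-.03,-.01,.01,.03,.05),-1,-.03,.03,0),("board",.016,(-.045,-.025,0,.025,.045),1,.06,.13,1)):
        out=[]
        for y in ys:
            X=np.arange(lo,hi,.0005);uv=proj(d,O+np.outer(X,ex)+y*ey+[0,0,z]).astype(np.float32)
            v=cv2.remap(g[...,ch],uv[:,:1],uv[:,1:],cv2.INTER_LINEAR).ravel()
            k=sg*cv2.GaussianBlur(np.gradient(v)[None],(0,0),3).ravel();i=k[10:-10].argmax()+10;out.append((round(X[i]*1000,1),round(float(k[i]),1)))
        print(n,lab,out)
E
```

```text
top rail [(np.float64(-0.5), 5.1), (np.float64(-0.5), 4.9), (np.float64(-1.0), 4.6), (np.float64(-1.0), 4.4), (np.float64(-1.5), 4.6), (np.float64(-1.5), 4.1)]
top bed [(np.float64(1.0), 2.8), (np.float64(0.5), 2.5), (np.float64(-0.5), 2.9), (np.float64(-1.0), 2.7), (np.float64(0.0), 2.9), (np.float64(0.0), 3.1)]
top board [(np.float64(91.0), 4.5), (np.float64(92.0), 4.6), (np.float64(91.5), 4.6), (np.float64(91.0), 4.7), (np.float64(90.5), 4.5)]
side rail [(np.float64(-0.5), 14.8), (np.float64(-0.5), 14.6), (np.float64(-0.5), 11.6), (np.float64(0.0), 13.4), (np.float64(0.0), 13.8), (np.float64(0.0), 11.8)]
side bed [(np.float64(-0.5), 6.9), (np.float64(-0.5), 7.7), (np.float64(-0.5), 8.5), (np.float64(0.0), 7.7), (np.float64(0.0), 7.7), (np.float64(-24.5), 6.9)]
side board [(np.float64(91.5), 13.3), (np.float64(91.5), 12.4), (np.float64(92.0), 12.4), (np.float64(91.0), 11.8), (np.float64(92.0), 11.5)]
```

>>> drive_tool --steps '[[[-0.004,-0.0003,0],[0,0,0],0],[[-0.006,-0.0005,0],[0,0,0],0],[[-0.006,-0.0005,0],[0,0,0],0],[[-0.006,-0.0005,0],[0,0,0],0],[[-0.006,-0.0005,0],[0,0,0],0],[[-0.004,-0.0003,0],[0,0,0],0],[[-0.003,-0.0003,0],[0,0,0],0],[[0,0,0],[0,0,0],0],[[0,0,0],[0,0,0],0]]'

```text
t: 14.5
tool_pos: [0.4624, 0.0049, -0.0081]
tcp_rot: [3.14, -0.012, 0.085]
force: [4.4, 0.1, 9.8]
gripper_width: 0.0007
grip_force: 4.9
```

```bash
python3 bf.py
```

```text
[ 0.4624  0.0049 -0.0081] [ 5.   0.9 10.7]
T [(-0.045, np.float64(112.5), 5.0), (-0.035, np.float64(113.5), 5.0), (-0.025, np.float64(115.5), 4.9), (0.025, np.float64(125.5), 5.1), (0.035, np.float64(127.0), 4.2), (0.045, np.float64(24.5), 1.5)]
S [(-0.045, np.float64(80.0), 9.8), (-0.035, np.float64(100.5), 10.9), (-0.025, np.float64(77.0), 8.7), (0.025, np.float64(3.5), 9.9), (0.035, np.float64(3.0), 10.8), (0.045, np.float64(3.0), 8.3)]
```

>>> drive_tool --steps '[[[-0.002,-0.0002,0],[0,0,0],0],[[-0.002,-0.0002,0],[0,0,0],0],[[-0.002,-0.0002,0],[0,0,0],0],[[0,0,0],[0,0,0],0]]'

```text
t: 15.1
tool_pos: [0.4595, 0.0046, -0.0081]
tcp_rot: [3.14, -0.012, 0.085]
force: [4.4, 0.5, 9.9]
gripper_width: 0.0006
grip_force: 4.7
```

```bash
sed -i 's/-.03,.13,.0005/-.015,.015,.0005/' bf.py; python3 bf.py
```

```text
[ 0.4595  0.0046 -0.0081] [4.2 1.3 9.5]
T [(-0.045, np.float64(-1.5), 0.5), (-0.035, np.float64(14.5), -0.3), (-0.025, np.float64(-15.0), 0.1), (0.025, np.float64(-15.0), 2.1), (0.035, np.float64(-10.5), 1.6), (0.045, np.float64(-9.0), 1.3)]
S [(-0.045, np.float64(4.0), 0.2), (-0.035, np.float64(3.5), 0.2), (-0.025, np.float64(1.0), 1.5), (0.025, np.float64(0.0), 6.6), (0.035, np.float64(0.5), 9.4), (0.045, np.float64(0.0), 7.3)]
```

The board's front is level to within about 0.5 mm. I'll let off and lift, then step aside to look.

>>> drive_tool --steps '[[[0.001,0,0],[0,0,0],0],[[0,0,0.005],[0,0,0],0],[[0,0,0.02],[0,0,0],0],[[0,0,0.06],[0,0,0],0],[[0,0,0.08],[0,0,0],0],[[0,-0.06,0.05],[0,0,0],0.45],[[0,-0.1,0],[0,0,0],0.45],[[0,-0.1,0],[0,0,0],0.45],[[0,-0.1,0],[0,0,0],0.45],[[0,-0.04,0],[0,0,0],0.45],[[0,0,0],[0,0,0],0.45]]'

```text
t: 16.58
tool_pos: [0.4538, -0.1952, 0.0952]
tcp_rot: [-3.14, 0.001, 0.083]
force: [-0.1, 0.6, -0.2]
gripper_width: 0.0424
grip_force: 0.0
```

```bash
python3 bf.py; python3 - <<'E'
from h import *
t=cam("top");s=cam("side")
for d,n in((t,"T"),(s,"S")):
    c=proj(d,[[.515,.003,.03]])[0];x0,y0=(c-22).astype(int)
    im=d["image"][y0:y0+44,x0:x0+44]
    h=cv2.cvtColor(im,cv2.COLOR_RGB2HSV)
    m=((h[...,0]>15)&(h[...,0]<40)&(h[...,1]>90)).astype(np.uint8)
    nl,L,st,ce=cv2.connectedComponentsWithStats(m);i=1+st[1:,4].argmax()
    print(n,st[1:].tolist());x,y,w,hh,a=st[i];print("box",x+x0,y+y0,w,hh,a,"cent",ce[i]+[x0,y0])
    print(plane(d,[ce[i]+[x0,y0]],.036))
    globals()["c"+n]=ce[i]+[x0,y0]
print("tri",tri(t,cT,s,cS))
a=cv2.resize(t["image"][175:275,235:335],(400,400),interpolation=cv2.INTER_CUBIC)
b=cv2.resize(s["image"][165:265,215:315],(400,400),interpolation=cv2.INTER_CUBIC)
cv2.imwrite("pics/g.png",np.hstack([a,b])[:,:,::-1])
import pickle;pickle.dump((t,s),open("g.pkl","wb"))
E
```

```text
[ 0.4539 -0.1937  0.0951] [-0.1  0.3 -0.4]
T [(-0.045, np.float64(1.5), 1.5), (-0.035, np.float64(1.0), 2.3), (-0.025, np.float64(1.0), 2.2), (0.025, np.float64(0.5), 2.3), (0.035, np.float64(0.5), 2.2), (0.045, np.float64(1.0), 2.1)]
S [(-0.045, np.float64(2.0), 1.0), (-0.035, np.float64(2.5), 1.8), (-0.025, np.float64(1.0), 4.8), (0.025, np.float64(1.0), 4.5), (0.035, np.float64(0.5), 5.3), (0.045, np.float64(0.5), 4.4)]
T [[18, 17, 10, 9, 72]]
box 285 217 10 9 72 cent [289.52777778 221.08333333]
[[0.51819563 0.00202037 0.036     ]]
S [[16, 14, 12, 16, 132]]
box 268 209 12 16 132 cent [273.12121212 216.96212121]
[[0.51784159 0.01005431 0.036     ]]
tri [0.51963844 0.0019908  0.02876747]
```

View pics/g.png

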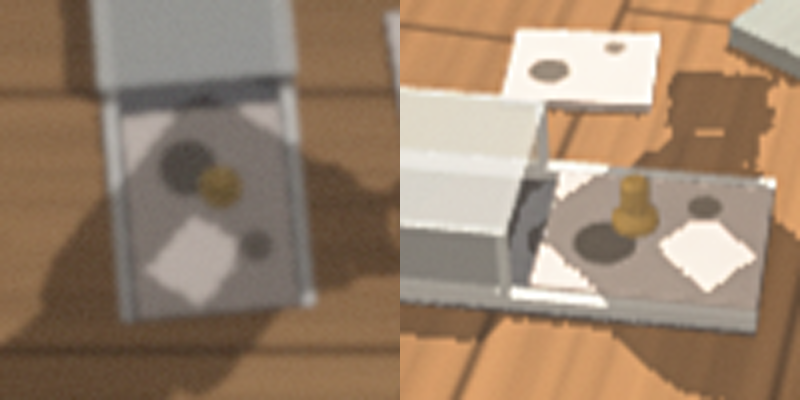

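The picture shows the board out with its front level with the rails, at (125,318)-(310,300) in the left half. The seal stands at (220,187) on the left and (635,205) on the right, at about (0.519, 0.002). I'll go over it.

>>> drive_tool --steps '[[[0.013,0.039,0],[0,0,0],0.5],[[0.026,0.078,0],[0,0,0],0.5],[[0.026,0.078,0],[0,0,0],0.5],[[0.026,0.078,0],[0,0,0],0.5],[[0.026,0.078,0],[0,0,0],0.5],[[0.013,0.04,0],[0,0,0],0.5],[[0,0,-0.02],[0,0,0],0.5],[[0,0,-0.04],[0,0,0],0.5],[[0,0,-0.04],[0,0,0],0.5],[[0,0,-0.02],[0,0,0],0.5],[[0,0,0],[0,0,0],0.5],[[0,0,0],[0,0,0],0.5]]'

```text
t: 18.27
tool_pos: [0.5197, 0.0003, 0.0362]
tcp_rot: [3.141, -0.001, 0.085]
force: [-0.3, 0.2, 0.1]
gripper_width: 0.0474
grip_force: 0.0
```

>>> drive_tool --steps '[[[-0.001,0.003,-0.01],[0,0,0],0.5],[[0,0,-0.016],[0,0,0],0.5],[[0,0,-0.016],[0,0,0],0.5],[[0,0,-0.012],[0,0,0],0.5],[[0,0,-0.008],[0,0,0],0.5],[[0,0,-0.006],[0,0,0],0.5],[[0,0,0],[0,0,0],0.5],[[0,0,0],[0,0,0],0.5]]'

```text
t: 19.27
tool_pos: [0.519, 0.002, 0.0017]
tcp_rot: [3.142, -0.0, 0.085]
force: [-0.4, -0.5, -0.3]
gripper_width: 0.0475
grip_force: 0.0
```

```bash
python3 - <<'E'
from h import *
s=cam("side");cv2.imwrite("pics/i.png",cv2.resize(s["image"][165:265,215:315],(600,600),interpolation=cv2.INTER_CUBIC)[:,:,::-1])
E
```

```text
(no output)
```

View pics/i.png

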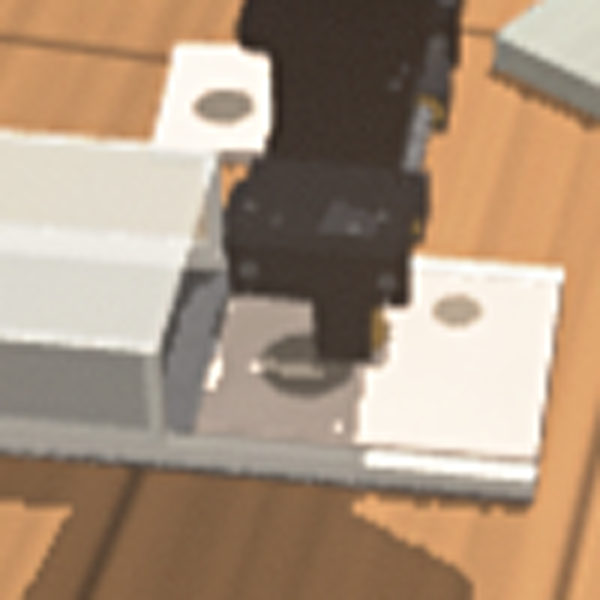

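The side crop shows the near finger at (350,330) hiding the seal, with a little brass showing to its right at (380,330). I'll check numerically that the finger is centred on it.

```bash
python3 - <<'E'
from h import *
import pickle
s=cam("side");yaw=.085;ex=np.array([np.cos(yaw),np.sin(yaw),0]);ey=np.array([-np.sin(yaw),np.cos(yaw),0])
p=status.get_obs()["tool_pos"]
print("finger outer bottom edge",proj(s,[p+ey*.036+ex*.01+[0,0,.024],p+ey*.036-ex*.01+[0,0,.024]]).round(1).tolist())
g=s["image"].astype(int)
for r in(217,219,221,223,225):print(r,g[r,262:286].sum(1).tolist())
t0,s0=pickle.load(open("g.pkl","rb"))
for d,n in((s0,"side"),(t0,"top")):
  for z,rad in((.016,.015),(.022,.015),(.040,.009),(.049,.004)):
    q=proj(d,[np.array([.519,.002,z])+rad*np.array([c,k,0]) for c,k in((1,0),(-1,0),(0,1),(0,-1))]);print(n,z,q.min(0).round(1),q.max(0).round(1))
  h=cv2.cvtColor(d["image"],cv2.COLOR_RGB2HSV);m=((h[...,0]>15)&(h[...,0]<40)&(h[...,1]>90)).astype(int)
  x0,y0=(265,206) if n=="side" else (282,213)
  print("\n".join(str(y0+i)+" "+"".join(".#"[v] for v in r) for i,r in enumerate(m[y0:y0+22,x0:x0+20])))
E
```

```text
finger outer bottom edge [[267.3, 227.1], [275.3, 227.8]]
217 [478, 485, 485, 496, 470, 239, 158, 158, 170, 175, 172, 173, 174, 172, 192, 291, 424, 671, 755, 748, 737, 730, 725, 725]
219 [482, 479, 486, 473, 457, 279, 168, 167, 176, 170, 169, 167, 176, 171, 203, 304, 321, 410, 655, 732, 723, 721, 724, 721]
221 [342, 280, 281, 282, 278, 209, 167, 172, 169, 178, 175, 173, 172, 171, 201, 301, 320, 426, 669, 732, 727, 726, 724, 724]
223 [273, 277, 278, 280, 272, 217, 165, 164, 171, 172, 169, 166, 161, 157, 204, 338, 418, 563, 750, 736, 728, 728, 728, 726]
225 [347, 354, 351, 355, 346, 287, 257, 241, 247, 226, 229, 239, 306, 324, 354, 431, 505, 659, 741, 733, 727, 728, 727, 727]
side 0.016 [267.8 217. ] [279.3 224.7]
side 0.022 [267.7 215.3] [279.3 222.9]
side 0.04 [269.9 211.3] [276.9 215.9]
side 0.049 [271.8 209.9] [274.9 211.9]
206 ....................
207 ....................
208 ....................
209 ......#####.........
210 .....#######........
211 .....#######........
212 .....#######........
213 .....#######........
214 .....#######........
215 .....#######........
216 .....###
[... 288 characters left out ...]
top 0.016 [284.  216.6] [295.  227.4]
top 0.022 [284.  216.2] [295.  227.1]
top 0.04 [286.2 217.2] [292.9 223.9]
top 0.049 [288.1 218.5] [291.1 221.5]
213 ....................
214 ....................
215 ....................
216 ....................
217 .....#####..........
218 ....#######.........
219 ....########........
220 ...##########.......
221 ...##########.......
222 ...##########.......
223 ....#########.......
224 .....#######........
225 .....######.........
226 ....................
227 ....................
228 ....................
229 ....................
230 ....................
231 ....................
232 ....................
233 ....................
234 ....................
```

The seal and the finger both fit their projections within about 1 px, so I'll close.

>>> drive_tool --steps '[[[0,0,0],[0,0,0],0.3],[[0,0,0],[0,0,0],0.25],[[0,0,0],[0,0,0],0.2],[[0,0,0],[0,0,0],0.1],[[0,0,0],[0,0,0],0],[[0,0,0],[0,0,0],0],[[0,0,0],[0,0,0],0],[[0,0,0],[0,0,0],0]]'

```text
t: 20.38
tool_pos: [0.5188, 0.002, 0.0016]
tcp_rot: [3.141, -0.0, 0.086]
force: [-0.3, -1.8, 0.7]
gripper_width: 0.0171
grip_force: 30.0
```

Gripped at 17 mm. I'll lift and carry it over the block, whose centre is about (0.458, -0.237).

>>> drive_tool --steps '[[[0,0,0.006],[0,0,0],0],[[0,0,0.02],[0,0,0],0],[[0,0,0.04],[0,0,0],0],[[0,0,0.04],[0,0,0],0],[[0,0,0.024],[0,0,0],0],[[-0.006,-0.025,0.01],[0,0,0],0],[[-0.013,-0.05,0],[0,0,0],0],[[-0.015,-0.06,0],[0,0,0],0],[[-0.015,-0.06,0],[0,0,0],0],[[-0.015,-0.06,0],[0,0,0],0],[[-0.015,-0.06,0],[0,0,0],0],[[-0.015,-0.06,0],[0,0,0],0],[[-0.015,-0.05,0],[0,0,0],0],[[-0.009,-0.035,0],[0,0,0],0],[[-0.004,-0.017,0],[0,0,0],0],[[0,0,0],[0,0,0],0],[[0,0,0],[0,0,0],0]]'

```text
t: 22.5
tool_pos: [0.4578, -0.2359, 0.0714]
tcp_rot: [-3.141, 0.0, 0.086]
force: [-0.7, 0.1, -0.4]
gripper_width: 0.0171
grip_force: 30.0
```

>>> drive_tool --steps '[[[0,-0.001,-0.02],[0,0,0],0],[[0,0,-0.035],[0,0,0],0],[[0,0,-0.035],[0,0,0],0],[[0,0,-0.02],[0,0,0],0],[[0,0,-0.01],[0,0,0],0],[[0,0,-0.006],[0,0,0],0],[[0,0,0],[0,0,0],0],[[0,0,0],[0,0,0],0]]'

```text
t: 23.5
tool_pos: [0.4581, -0.2372, 0.0091]
tcp_rot: [3.141, -0.001, 0.085]
force: [0.1, 0.4, -0.3]
gripper_width: 0.0173
grip_force: 30.0
```

```bash
python3 - <<'E'
from h import *
s=cam("side");im=s["image"][140:200,280:350]
o=status.get_obs();print(o["force"].round(2),o["tool_pos"],proj(s,[o["tool_pos"]+[0,0,.0144]]))
h=cv2.cvtColor(im,cv2.COLOR_RGB2HSV);m=((h[...,0]>15)&(h[...,0]<40)&(h[...,1]>130)&(h[...,2]<200)).astype(int)
cv2.imwrite("pics/j.png",cv2.resize(im,(700,600),interpolation=cv2.INTER_CUBIC)[:,:,::-1])
E
```

```text
[-0.01  0.31 -1.72] [ 0.4580972  -0.23722133  0.00906117] [[313.22385838 168.65695219]]
```

View pics/j.png

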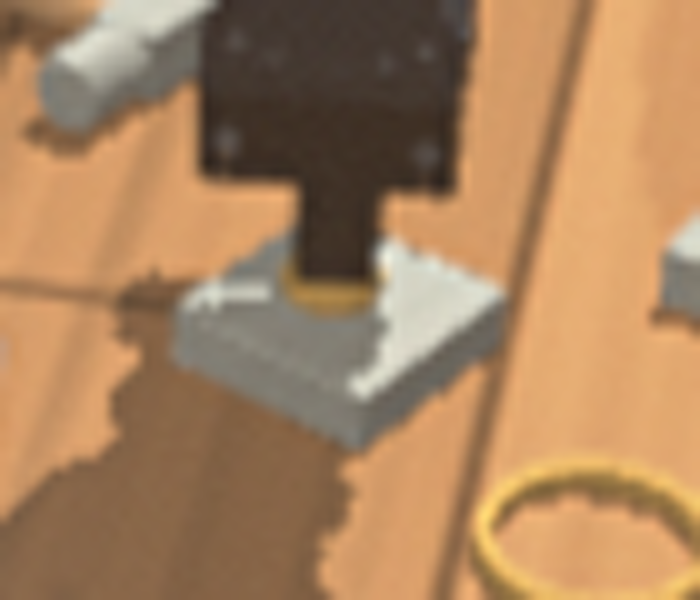

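The side crop shows the foot at (333,290), just above the block top, whose centre is about (341,305). So it is central to within about 3 mm; I'll nudge a little and lower until it touches.

>>> drive_tool --steps '[[[-0.002,0.004,-0.002],[0,0,0],0],[[0,0,-0.002],[0,0,0],0],[[0,0,-0.001],[0,0,0],0],[[0,0,0],[0,0,0],0]]'

```text
t: 24.05
tool_pos: [0.4567, -0.2349, 0.0059]
tcp_rot: [-3.142, 0.0, 0.086]
force: [-0.3, 0.1, -0.2]
gripper_width: 0.0174
grip_force: 30.0
```

>>> drive_tool --steps '[[[0,0,-0.001],[0,0,0],0],[[0,0,0],[0,0,0],0]]'

```text
t: 24.3
tool_pos: [0.4568, -0.235, 0.0056]
tcp_rot: [3.141, -0.0, 0.086]
force: [-0.5, 0.4, -0.8]
gripper_width: 0.0173
grip_force: 30.0
```

>>> drive_tool --steps '[[[0,0,-0.001],[0,0,0],0],[[0,0,0],[0,0,0],0]]'

```text
t: 24.55
tool_pos: [0.4568, -0.2351, 0.0055]
tcp_rot: [3.142, -0.0, 0.085]
force: [-2.0, 1.1, 5.0]
gripper_width: 0.0171
grip_force: 30.0
```

Touched, at 5 N. I'll open gently, rise and draw aside.

>>> drive_tool --steps '[[[0,0,0.0005],[0,0,0],0.1],[[0,0,0],[0,0,0],0.25],[[0,0,0],[0,0,0],0.4],[[0,0,0],[0,0,0],0.5],[[0,0,0],[0,0,0],0.5],[[0,0,0.01],[0,0,0],0.5],[[0,0,0.03],[0,0,0],0.5],[[0,0,0.06],[0,0,0],0.5],[[0,0,0.08],[0,0,0],0.5],[[-0.02,-0.05,0.05],[0,0,0],0.5],[[-0.04,-0.1,0],[0,0,0],0.5],[[-0.04,-0.1,0],[0,0,0],0.5],[[-0.04,-0.1,0],[0,0,0],0.5],[[-0.02,-0.05,0],[0,0,0],0.5],[[0,0,0],[0,0,0],0.5]]'

```text
t: 26.42
tool_pos: [0.3762, -0.4367, 0.1215]
tcp_rot: [3.14, -0.001, 0.083]
force: [-0.2, -0.1, 0.4]
gripper_width: 0.0477
grip_force: 0.0
```

```bash
python3 bf.py; python3 - <<'E'
from h import *
t=cam("top");s=cam("side");C={}
for d,n in((t,"T"),(s,"S")):
    c=proj(d,[[.4568,-.235,.035]])[0];x0,y0=(c-14).astype(int)
    im=d["image"][y0:y0+28,x0:x0+28].astype(int)
    m=((im[...,0]-im[...,2])>45).astype(np.uint8)
    nl,L,st,ce=cv2.connectedComponentsWithStats(m)
    i=1+np.argmin(np.linalg.norm(ce[1:]-14,axis=1));C[n]=ce[i]+[x0,y0];print(n,st[i],C[n],plane(d,[C[n]],.035))
    print("\n".join("".join(".#"[v] for v in r) for r in m))
print(tri(t,C["T"],s,C["S"]))
E
```

```text
[ 0.3769 -0.4347  0.121 ] [-0.4 -0.7  0.2]
T [(-0.045, np.float64(0.0), 3.7), (-0.035, np.float64(0.5), 3.8), (-0.025, np.float64(1.0), 3.5), (0.025, np.float64(1.0), 3.5), (0.035, np.float64(0.5), 3.3), (0.045, np.float64(0.0), 3.4)]
S [(-0.045, np.float64(0.5), 8.5), (-0.035, np.float64(0.5), 7.9), (-0.025, np.float64(1.0), 8.2), (0.025, np.float64(0.5), 7.2), (0.035, np.float64(0.5), 9.0), (0.045, np.float64(0.0), 7.7)]
T [10 10  9  9 64] [376.921875 243.15625 ] [[ 0.4577501  -0.23216458  0.035     ]]
.#..#...............########
..##.................#######
#....................#######
......................######
.......................#####
........................####
..........................##
............................
............................
............................
..............##............
...........#######..........
..........########..........
..........#########.........
..........#########.........
..........#########.........
..........#########.........
...........#######..........
............####............
............................
..........
[... 463 characters left out ...]
########################
############################
############################
############################
############################
############################
##########..################
#########...######..########
########....######....######
#######.....######.......###
#####......#######.........#
####......#########.........
##.......###########........
.........###########........
..........##########........
..........#########.........
...........#######..........
............................
............................
............................
............................
#..........................#
###.......................##
[ 0.45770931 -0.22658035  0.06198951]
```

```bash
python3 -c "
from bench import sign_off
print(sign_off())"
```

```text
the job is handed in; nothing more can be done
None
```

The job is handed in: the board's front edge is about 1 mm from level with the rail ends, and the seal stands upright on the bench block, 2 to 5 mm from its centre by my measurements.

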